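# Park a lock plunger, shift the rack carriage, lock it again

### The job

The rack of tubes on the reader has been scanned: pull the black lock knob up until you feel its stop, ease off a little, twist it clockwise as far as it goes and let it down into its rest notch so that it stays up by itself when you let go. Then slide the carriage gently by its black handle post to the unloading end, right up to the rubber buffers, lift the knob out of the notch and turn it back so that the pin drops fully home and locks the carriage there. Never force the plunger or the carriage, keep the rack in its nest, and do not disturb the bottle, the yellow-capped tube or the marker.

Things in the scene. Friction and masses are not known exactly. Their poses are not given: they have to be found in the camera images.
- reader: Dark blue-grey tube-rack reader, fixed on the bench, 165 x 300 mm, 14 mm high (its x -105 to 60, y -153 to 148 mm). Origin at bench level; its +y runs along the slide towards the scanning end, -y towards the unloading end, z up. On its robot side (its -x) an aluminium bracket (top at z 54) carries the lock plunger at x -62, y 0 mm. Only the carriage and the plunger move.
- knob_grip (a point): Centre of the plunger's round black knob: 36 mm across, 21 mm tall, upright axis, at z 107 mm when the pin is home; it rises with the pull. White line on top (this point's x axis) lies over the cross key. Free space below the knob down to z 62 outside the sleeve (30 mm across, up to z 95 mm). The rack top beside it is at z 78 mm.
- pin_lift (a joint): How far knob and lock pin are pulled up, m: 0 home. A spring pulls down, 6 N at 0 to 11 N at 23 mm. The sleeve is screwed in differently each time (by 0 to 10 mm, not measured), so the cross key comes free to turn somewhere from 11.5 to 21.5 mm, the pull ends at a hard stop 2.2 mm after that, and the rest notch holds it 3.5 mm below the free point.
- knob_turn (a joint): Turn of the knob, rad, growing clockwise seen from above. Near 0: cross key in its deep home recess, with 0.14 to 0.58 rad of play each way. The sleeve's angle differs too (not measured): the rest notch's middle lies at 0.93 to 1.37, a tall wall ends the clockwise turn 0.06 beyond it, and before it lies a flat land. Turns with little friction.
- knob: The turning knob and its shank with a steel cross key 5 mm wide, 29 mm long, under the knob (z 66 to 72 mm when home). The key runs in the castellated top of the steel sleeve: deep recess, flat land, shallow rest notch (6.8 mm wide), tall wall. Origin on the axis, 107 mm below the knob's centre. The key bends if pressed or turned against the sleeve with more than 60 N.
- plunger: The sliding part: round-nosed steel lock pin of the plunger, 8 mm thick, with a collar that meets the sleeve at the end of the pull. Home, it stands 6 mm deep in a 10 mm hole of the carriage's index bar (holes for scanning, cleaning and unloading, 60 mm apart). More than 25 N on it (at the pull's stop, or from a dragged carriage) damages it. Origin as for the knob.
- carriage_slide (a joint): How far the carriage has slid towards the unloading end, m: about 0 scanning (locked at the start), 0.060 cleaning hole, 0.120 unloading hole, where it meets the rubber buffers. Runs on rails with about 2 N of friction and stays where it is left.
- handle_grip (a point): Middle of the graspable part of the carriage's upright black handle post: 20 mm thick, from z 34 to 75 mm, this point at z 56 mm. It stands on a 22 mm wide flat arm (top at z 31 mm) at the carriage's unloading end, 72 mm from the rack. It moves with the carriage, along the reader's -y.
- end_stop: Two black rubber buffers, 14 x 8 x 7 mm, fixed at the unloading end. The carriage touches both when joint carriage_slide is 0.120. Origin at the reader's origin; the contact face is at the reader's y -125 mm. Meeting them with more than 25 N counts as slamming.
- nest (a point): Middle of the rack nest's floor in the carriage, z 26 mm. The nest is a frame 80 x 117 mm inside with a black rim 10 mm high.
- rack: Loose dark blue tube rack, 76 x 112 x 52 mm, with nine small white- and orange-capped tubes that stay in it (caps 9 mm above its top, in the two rows farthest from the knob), lying in the nest with 2 mm of play; origin at the middle of its underside. Rides with the carriage.
- reagent: White reagent bottle with a red cap, 48 mm thick, 110 mm high, standing behind the reader. Bystander; origin at the middle of its underside.
- cap_tube: Small tube with a yellow cap, 20 x 53 mm, lying in front of the reader. Bystander; origin at the middle of its underside.
- marker: Black and blue marker pen, 18 x 135 mm, lying behind the reader. Bystander; origin at the middle of its underside.
There are look-alikes about, which are no part of the job. Leave any green or turquoise look-alike of the rack alone.

How it is judged:
By the outcome, as a careful person would: the job done as asked, in the order asked, and still so for the second after the job is handed in, with the robot touching nothing.
It also fails if it takes over 72 s, if anything falls off the work surface, if the arm or the gripper's body presses on something with over 40 N, if the wrist force passes 120 N, or if a joint passes its speed limit or range.

### The arm

A 7-joint arm with a two-finger parallel gripper is mounted at the origin on a cart in front of the work surface, level with it; the furniture and walls round the work are solid. World frame = base frame: x ahead of the robot, y to its left, z up, the work surface at z = 0. Lengths are in m, angles in rad, forces in N, time in s.
With the tool pointing down it reaches from about 0.425 to 0.925 m from the base axis. Payload 6.8 kg.
Tool frame: the origin (TCP) lies midway between the tips of the shut fingers; the grasp point (between the pads) lies 19 mm behind it; z points along the fingers, y is the line along which they close (so a half turn about z gives the same grasp; the last joint's range is limited). The gripper opens to 85 mm and grips with 20 to 120 N. Pads are 22 mm wide; open, the fingers measure 114 mm over their backs; the gripper's body (76 mm by 85 mm) begins 54 mm behind the grasp point. The pads swing forward as they close: fully open they stand 13 mm farther back than shut.
Start: joints at [-1.431, 0.477, 0.022, 1.555, -0.011, 1.109, -0.083], TCP at [0.166, 0.654, 0.231] pointing down, gripper open.
Joint ranges: [-2.96, 2.96], [-0.34, 2.1], [-1.41, 1.46], [0.24, 2.44], [-1.37, 4.51], [0.17, 1.92], [-2.96, 2.96]. Speed limits (rad/s): [2.39, 2.39, 3.14, 3.14, 3.14, 3.14, 3.14].

### API

Orientations are given as a unit quaternion [w, x, y, z].
In Python, from station import bot, imaging gives the robot as it stands.
- The arm moves only by the tool move_arm, never from a script. Its argument "commands" is a list that holds one entry, the list of rows, each a list of 7 numbers: the shift along the tool's x, y, z in m, then the turn, a rotation vector about the tool's x, y, z in degrees, then the finger opening in m, from 0 to 0.0854. In form: [[[x, y, z, rx, ry, rz, grip], ...]]. A call has 1 to 20 rows; each row shifts and turns the commanded pose from where the row before left it, along the tool's axes as they then stand; what a row does not reach is not made up. A row lasts 1/8 s, in which the tool goes at most 62.5 mm and 10.7 degrees, less where a joint would pass 70% of its speed; a pose out of reach is approached as far as the arm can. A call is refused whole if a number of a shift passes 0.0625 or a number of a turn 10.7, either way. A call with a gripper value outside its range is refused whole. The fingers move at their own pace and stop on an object; "squeeze" is the grip in N (left out, the last holds). Time passes only in rows, so rows that do not move let the fingers close. It gives the time, the measured TCP pose, the force, the opening and the grip force at its end, in the units of the state.
- bot.get_obs(): the state, without advancing time (a new reading comes with each control period).
- imaging.read_camera(name): name is "scene" or "top"; returns the picture (420x560x3 uint8, red, green, blue); there is no depth.
- imaging.calibration(name): a dict with "intrinsics" (3x3 intrinsics, pixels), "extrinsics" (4x4, takes a point from camera to world coordinates). Camera axes: x right, y down, z forward; pixel columns grow to the right and rows downward; lengths in m; the calibration is good to about 2 mm. A picture is of the moment at which its call begins. calibration takes no time and is no camera call.
- bot.hand_in(): hands the job in; it is judged then, once.
The state is a dict: "t": time; "q": joint angles; "joint_vel": joint speeds; "joint_torque": joint torques, N m; "eef_pos": TCP position; "tool_rot": TCP orientation; "contact_force": force on the tool from outside, world axes, zero at the start; "torque": the same for the moment, N m; "gripper_width": opening from 0.0 (shut) to 1.0 (fully open); "grasp_force": force on a finger pad.
Only numpy, scipy, OpenCV 4.12 (cv2) and the standard library are available. Lean on these libraries where they do the work, as an engineer would, in place of code of your own. Each camera call takes 0.05 s, during which the arm holds its last target. There are 200 camera calls.

## Working session

There is one attempt and no reset: what is moved stays moved. The work goes in short steps, Python scripts to look and compute and a tool call to move; the robot and the scene stay as the last step left them, time stands still between calls to the robot, and variables do not carry over. Pictures are saved under pics/ and viewed, at most 10 in all, crops included, and the job is handed in when it is done.

Besides the shell and the picture viewer there is one more tool, called after "Call:" by a JSON object that holds its "api" and its "payload". move_arm: Moves the arm, as the interface text tells. Its arguments: {"type":"object","properties":{"commands":{"type":"array","items":{"type":"array","items":{"type":"array","items":{"type":"number"}}}},"squeeze":{"type":"number"}},"required":["commands"]}

```bash
mkdir -p pics; ls; cat > h.py <<'E'
import numpy as np, cv2
from station import bot, imaging
def cal(n):
    c=imaging.calibration(n); return np.array(c["intrinsics"]),np.array(c["extrinsics"])
def ray(n,u,v,z):
    K,T=cal(n); d=T[:3,:3]@np.linalg.inv(K)@[u,v,1]; o=T[:3,3]; return o+d*(z-o[2])/d[2]
def proj(n,p):
    K,T=cal(n); q=K@(T[:3,:3].T@(np.array(p)-T[:3,3])); return q[:2]/q[2]
def shot(n,f=None):
    im=cv2.cvtColor(imaging.read_camera(n),cv2.COLOR_RGB2BGR)
    if f: cv2.imwrite('pics/'+f,im)
    return im
E
python3 - <<'E'
from h import *
a=shot('scene','s0.png');b=shot('top','t0.png')
for n in('scene','top'): print(cal(n))
o=bot.get_obs();print({k:np.round(v,3) for k,v in o.items()})
E
```

```text
pics
(array([[533.58704402,   0.        , 274.90086249],
       [  0.        , 533.58704402, 208.17614083],
       [  0.        ,   0.        ,   1.        ]]), array([[ 0.84208763, -0.32586721,  0.4297662 ,  0.04946878],
       [-0.53933716, -0.50588286,  0.67319979, -0.7099852 ],
       [-0.00196238, -0.7986821 , -0.60174999,  0.82271331],
       [ 0.        ,  0.        ,  0.        ,  1.        ]]))
(array([[526.60639438,   0.        , 263.83451234],
       [  0.        , 526.60639438, 205.09119549],
       [  0.        ,   0.        ,   1.        ]]), array([[ 1.71859654e-03, -9.97672925e-01,  6.81599689e-02,
         4.91744086e-01],
       [-9.99231392e-01,  9.56012206e-04,  3.91881503e-02,
         7.65715577e-02],
       [-3.91621183e-02, -6.81749293e-02, -9.96904463e-01,
         9.77409957e-01],
       [ 0.00000000e+00,  0.00000000e+00,  0.00000000e+00,
         1.00000000e+00]]))
{'t': np.float64(0.1), 'q': array([-1.431,  0.478,  0.022,  1.556, -0.011,  1.109, -0.083]), 'joint_vel': array([-0.   , -0.003,  0.002, -0.004,  0.001,  0.001, -0.001]), 'joint_torque': array([ 4.0000e-03, -5.9776e+01,  1.6130e+00, -2.8195e+01,  1.3000e-02,
        5.0000e-03, -0.0000e+00]), 'eef_pos': array([0.165, 0.654, 0.23 ]), 'tool_rot': array([-0.   ,  0.124,  0.992, -0.001]), 'contact_force': array([0.547, 0.056, 0.011]), 'torque': array([-0.046,  0.047, -0.006]), 'grasp_force': np.float64(0.0), 'gripper_width': np.float64(1.004)}
```

View pics/s0.png

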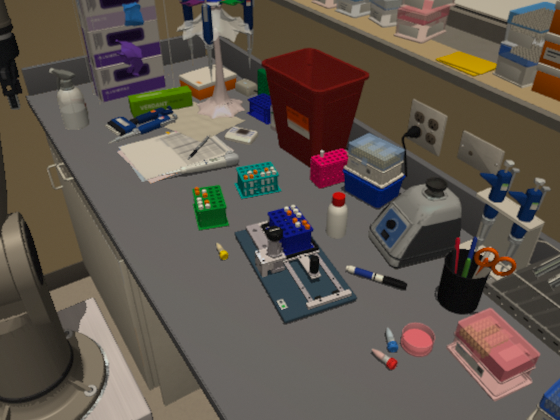

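View pics/t0.png

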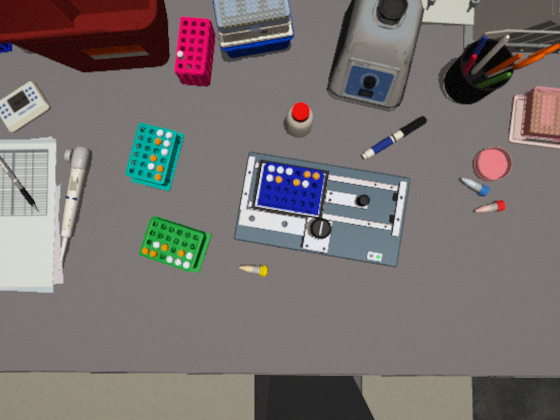

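The reader, with the dark blue rack, is at top pixels (235–410, 153–266). Its knob is at about (319,229) and the handle post at about (363,201). The green (175,243) and turquoise (155,156) racks are look-alikes standing on the bench, not on the reader. I'll measure and confirm in one enlarged crop.

```bash
python3 - <<'E'
from h import *
b=cv2.imread('pics/t0.png');a=cv2.imread('pics/s0.png')
# reader base outline at z=.014: dark blue-grey via hsv
hsv=cv2.cvtColor(b,cv2.COLOR_BGR2HSV)
for p in [(250,240),(385,250),(319,222),(326,222),(363,201),(300,320)]: print(p,hsv[p[1],p[0]])
c1=cv2.resize(b[145:275,225:415],None,fx=4,fy=4,interpolation=cv2.INTER_CUBIC)[:, :]
c2=cv2.resize(a[195:320,230:360],None,fx=4,fy=4,interpolation=cv2.INTER_CUBIC)
cv2.imwrite('pics/c1.png',c1);cv2.imwrite('pics/c2.png',c2)
E
```

```text
(250, 240) [103  52 127]
(385, 250) [ 99  50 137]
(319, 222) [25 24 65]
(326, 222) [ 8 19 53]
(363, 201) [ 0 16 62]
(300, 320) [  8  16 126]
```

View pics/c1.png

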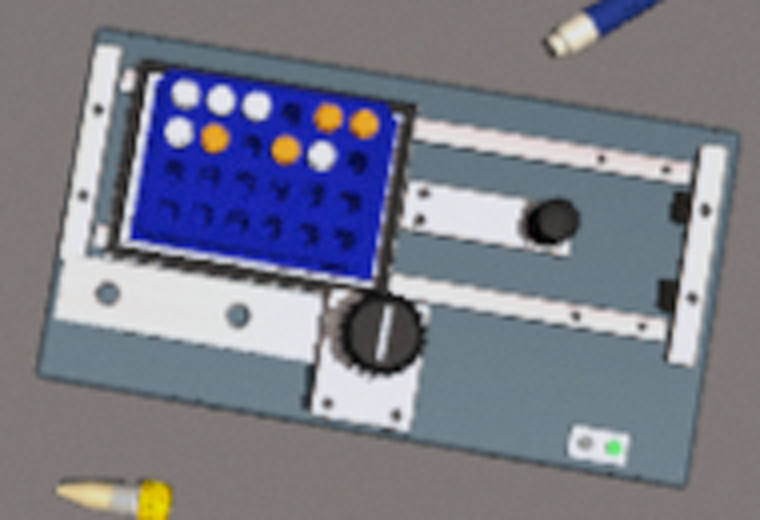

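View pics/c2.png

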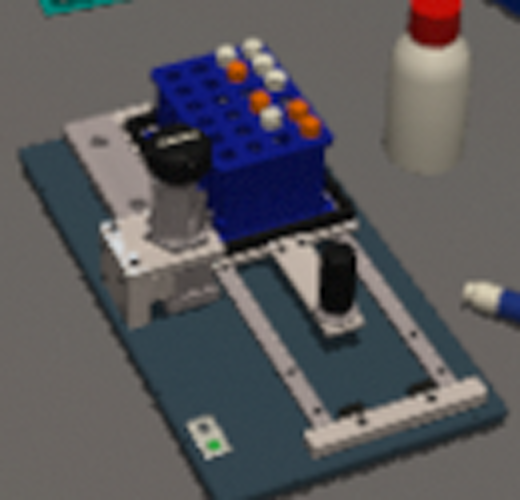

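Confirmed: the knob centre is at crop (383,333), which is top pixel (320.7,228.2), with the white line nearly along image vertical. The handle post top is at about crop (553,219). The reader corners are at crop (98,28), (740,132), (687,488) and (38,376).

```bash
python3 - <<'E'
from h import *
from scipy.spatial.transform import Rotation as R
P=lambda u,v,z: ray('top',225+(u+.5)/4-.5,145+(v+.5)/4-.5,z)
c=[P(u,v,.014)[:2] for u,v in [(98,28),(740,132),(687,488),(38,376)]] # (60,148),(60,-153),(-105,-153),(-105,148)
loc=np.array([(60,148),(60,-153),(-105,-153),(-105,148)])/1e3
M,_=cv2.estimateAffinePartial2D(loc.astype(np.float32),np.array(c).astype(np.float32))
s=np.hypot(M[0,0],M[1,0]);yaw=np.arctan2(M[1,0],M[0,0]);Rm=R.from_euler('z',yaw).as_matrix()[:2,:2]
org=np.mean(c,0)-Rm@loc.mean(0)
print('scale',s,'yaw',np.degrees(yaw),'org',org)
print('knob from reader',org+Rm@[-.062,0],'from img top',P(383,333,.1175)[:2])
hp=P(553,219,.075)[:2];print('handle img',hp,'local',Rm.T@(hp-org))
# scene check
S=lambda u,v,z: ray('scene',230+(u+.5)/4-.5,195+(v+.5)/4-.5,z)
print('scene knob top',S(179,140,.1175)[:2],'handle top',S(338,250,.075)[:2])
a,b=P(390,305,.1175),P(381,358,.1175);d=a-b;print('white line yaw',np.degrees(np.arctan2(d[1],d[0])))
o=bot.get_obs();w=o['tool_rot'];m=R.from_quat([w[1],w[2],w[3],w[0]]).as_matrix();print(m.round(3))
print('tool y yaw',np.degrees(np.arctan2(m[1,1],m[0,1])),o['eef_pos'],o['gripper_width'])
E
```

```text
scale 0.9886939559244795 yaw -9.550779418209975 org [0.57425288 0.00734668]
knob from reader [0.51311227 0.01763383] from img top [0.51330895 0.01828643]
handle img [ 0.56306492 -0.05719045] local [-0.00032478 -0.06549891]
scene knob top [0.5121217  0.01697133] handle top [ 0.56086493 -0.0597461 ]
white line yaw -9.923922198795845
[[-0.969  0.245 -0.   ]
 [ 0.245  0.969 -0.002]
 [-0.    -0.002 -1.   ]]
tool y yaw 75.80237952551505 [0.16546304 0.6538573  0.23041104] 1.0036479603739927
```

Call:
{"api": "move_arm", "payload": {"commands": [[[-0.035, -0.038, 0, 0, 0, 0, 0.085], [-0.035, -0.038, 0, 0, 0, 0, 0.085], [-0.035, -0.038, 0, 0, 0, 0, 0.085], [-0.035, -0.038, 0, 0, 0, 0, 0.085], [-0.035, -0.038, 0, 0, 0, 0, 0.085], [-0.035, -0.038, 0, 0, 0, 0, 0.085], [-0.035, -0.038, 0, 0, 0, 0, 0.085], [-0.035, -0.038, 0, 0, 0, 0, 0.085], [-0.035, -0.038, 0, 0, 0, 0, 0.085], [-0.035, -0.038, 0, 0, 0, 0, 0.085], [-0.035, -0.038, 0, 0, 0, 0, 0.085], [-0.035, -0.038, 0, 0, 0, 0, 0.085], [-0.035, -0.038, 0, 0, 0, 0, 0.085], [-0.035, -0.038, 0, 0, 0, 0, 0.085], [0, 0, 0, 0, 0, 0, 0.085], [0, 0, 0, 0, 0, 0, 0.085]]]}}

```text
t: 2.1
eef_pos: [0.5096, 0.0189, 0.2309]
tool_rot: [-0.001, 0.124, 0.992, 0.0]
contact_force: [-0.3, 0.7, 0.1]
gripper_width: 0.996
grasp_force: 0.0
```

```bash
cat >> h.py <<'E'
from scipy.spatial.transform import Rotation as R
def to(x,y,z,yaw=None):
    """remaining shift in tool axes to (x,y,z), and rz to bring tool y to world yaw (deg)"""
    o=bot.get_obs();w=o['tool_rot'];m=R.from_quat([w[1],w[2],w[3],w[0]]).as_matrix()
    d=m.T@(np.array([x,y,z])-o['eef_pos']);ty=np.degrees(np.arctan2(m[1,1],m[0,1]))
    print('t',o['t'].round(2),'pos',o['eef_pos'].round(4),'shift',d.round(4),'ty',ty.round(2),'tilt',m[:2,2].round(4),'q',o['q'].round(2),'F',o['contact_force'].round(1),'T',o['torque'].round(2),'w',round(float(o['gripper_width'])*85.4,1),'g',round(float(o['grasp_force']),1))
    if yaw is not None: print('rz',(ty-yaw).round(2))
E
python3 -c "
from h import *
to(.513,.0177,.088,75.8)"
```

```text
Traceback (most recent call last):
  File "h.py", line 18, in to
    print('t',o['t'].round(2),'pos',o['eef_pos'].round(4),'shift',d.round(4),'ty',ty.round(2),'tilt',m[:2,2].round(4),'q',o['q'].round(2),'F',o['contact_force'].round(1),'T',o['torque'].round(2),'w',round(float(o['gripper_width'])*85.4,1),'g',round(float(o['grasp_force']),1))
              ^^^^^^^^^^^^
AttributeError: 'float' object has no attribute 'round'
```

```bash
sed -i "s/o\['t'\].round(2)/round(float(o['t']),2)/; s/ty.round(2)/round(float(ty),2)/; s/(ty-yaw).round(2)/round(float(ty-yaw),2)/" h.py
python3 -c "
from h import *
to(.513,.0177,.088,75.8); shot('scene','s1.png')"
```

```text
t 2.1 pos [0.5096 0.0189 0.2309] shift [-0.0037 -0.0003  0.1429] ty 75.8 tilt [-0.001   0.0002] q [-0.53  0.21  0.43  1.97 -0.11  0.98  1.28] F [-0.3  0.7  0.1] T [ 0.04 -0.   -0.01] w 85.0 g 0.0
rz 0.0
```

Call:
{"api": "move_arm", "payload": {"commands": [[[-0.0037, 0, 0.03, 0, 0, 0, 0.085], [0, 0, 0.04, 0, 0, 0, 0.08], [0, 0, 0.04, 0, 0, 0, 0.07], [0, 0, 0.025, 0, 0, 0, 0.06], [0, 0, 0.011, 0, 0, 0, 0.055], [0, 0, 0, 0, 0, 0, 0.055], [0, 0, 0, 0, 0, 0, 0.055]]], "squeeze": 30}}

```text
t: 3.02
eef_pos: [0.5144, 0.018, 0.0863]
tool_rot: [0.001, 0.123, 0.992, 0.0]
contact_force: [0.4, -0.3, 0.4]
gripper_width: 0.641
grasp_force: 0.0
```

```bash

python3 -c "
from h import *
to(.513,.0177,.085,75.8); a=shot('scene');b=shot('top')
cv2.imwrite('pics/c3.png',np.hstack([cv2.resize(a[170:290,210:330],None,fx=3.3,fy=3.3),cv2.resize(b[170:290,260:380],None,fx=3.3,fy=3.3)]))"
```

```text
t 3.02 pos [0.5144 0.018  0.0863] shift [ 0.0013 -0.0007  0.0013] ty 75.83 tilt [0.0017 0.0006] q [-0.45  0.43  0.37  2.08 -0.25  0.67  1.4 ] F [ 0.4 -0.3  0.4] T [ 0.01 -0.02  0.01] w 54.8 g 0.0
rz 0.03
```

View pics/c3.png

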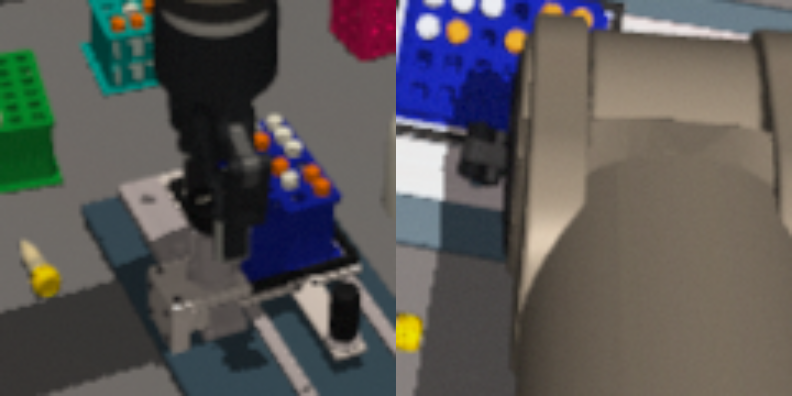

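The fingers straddle the knob cleanly, so I'll close on it.

Call:
{"api": "move_arm", "payload": {"commands": [[[0.0013, -0.0005, 0.001, 0, 0, 0, 0.05], [0, 0, 0, 0, 0, 0, 0.045], [0, 0, 0, 0, 0, 0, 0.04], [0, 0, 0, 0, 0, 0, 0.03], [0, 0, 0, 0, 0, 0, 0.03], [0, 0, 0, 0, 0, 0, 0.03]]], "squeeze": 35}}

```text
t: 3.88
eef_pos: [0.5125, 0.0175, 0.0845]
tool_rot: [0.0, 0.124, 0.992, 0.0]
contact_force: [-0.8, -0.2, 3.8]
gripper_width: 0.409
grasp_force: 34.7
```

```bash

python3 -c "
from h import *
to(.513,.0177,.085,75.8)"
```

```text
t 3.88 pos [0.5125 0.0175 0.0845] shift [-0.0005  0.0003 -0.0005] ty 75.81 tilt [0.0003 0.0002] q [-0.45  0.43  0.37  2.08 -0.25  0.66  1.4 ] F [-0.8 -0.2  3.8] T [ 0.05  0.17 -0.01] w 34.9 g 34.7
rz 0.01
```

Call:
{"api": "move_arm", "payload": {"commands": [[[0, 0, -0.0015, 0, 0, 0, 0.03], [0, 0, -0.0015, 0, 0, 0, 0.03], [0, 0, -0.0015, 0, 0, 0, 0.03], [0, 0, -0.0015, 0, 0, 0, 0.03], [0, 0, -0.0015, 0, 0, 0, 0.03], [0, 0, -0.0015, 0, 0, 0, 0.03], [0, 0, -0.001, 0, 0, 0, 0.03], [0, 0, 0, 0, 0, 0, 0.03]]]}}

```text
t: 4.88
eef_pos: [0.5122, 0.0174, 0.0943]
tool_rot: [-0.0, 0.124, 0.992, 0.0]
contact_force: [1.3, 1.3, -8.6]
gripper_width: 0.411
grasp_force: 35.8
```

Call:
{"api": "move_arm", "payload": {"commands": [[[0, 0, -0.001, 0, 0, 0, 0.03], [0, 0, -0.001, 0, 0, 0, 0.03], [0, 0, -0.001, 0, 0, 0, 0.03], [0, 0, -0.0005, 0, 0, 0, 0.03], [0, 0, 0, 0, 0, 0, 0.03]]], "squeeze": 24}}

```text
t: 5.5
eef_pos: [0.5122, 0.0174, 0.0978]
tool_rot: [-0.0, 0.124, 0.992, 0.0]
contact_force: [0.5, 0.4, -9.0]
gripper_width: 0.409
grasp_force: 35.8
```

Call:
{"api": "move_arm", "payload": {"commands": [[[0, 0, -0.0005, 0, 0, 0, 0.03], [0, 0, -0.0005, 0, 0, 0, 0.03]]]}}

```text
t: 5.75
eef_pos: [0.5122, 0.0174, 0.0987]
tool_rot: [-0.0, 0.124, 0.992, -0.0]
contact_force: [1.6, 1.7, -11.4]
gripper_width: 0.411
grasp_force: 35.7
```

Call:
{"api": "move_arm", "payload": {"commands": [[[0, 0, -0.0003, 0, 0, 0, 0.03], [0, 0, 0, 0, 0, 0, 0.03]]]}}

```text
t: 6.0
eef_pos: [0.5122, 0.0174, 0.0991]
tool_rot: [-0.0, 0.124, 0.992, -0.0]
contact_force: [1.7, 2.0, -10.6]
gripper_width: 0.408
grasp_force: 35.7
```

Call:
{"api": "move_arm", "payload": {"commands": [[[0, 0, -0.0005, 0, 0, 0, 0.03], [0, 0, 0, 0, 0, 0, 0.03]]]}}

```text
t: 6.25
eef_pos: [0.5122, 0.0174, 0.0996]
tool_rot: [-0.0, 0.124, 0.992, 0.0]
contact_force: [1.6, 2.5, -10.5]
gripper_width: 0.407
grasp_force: 35.7
```

Call:
{"api": "move_arm", "payload": {"commands": [[[0, 0, -0.0005, 0, 0, 0, 0.03], [0, 0, 0, 0, 0, 0, 0.03]]]}}

```text
t: 6.5
eef_pos: [0.5122, 0.0174, 0.1001]
tool_rot: [-0.0, 0.124, 0.992, 0.0]
contact_force: [1.5, 2.0, -10.4]
gripper_width: 0.412
grasp_force: 35.7
```

Now at 15.6 mm with spring and friction only, so I'll continue.

Call:
{"api": "move_arm", "payload": {"commands": [[[0, 0, -0.0005, 0, 0, 0, 0.03], [0, 0, -0.0005, 0, 0, 0, 0.03]]]}}

```text
t: 6.75
eef_pos: [0.5122, 0.0174, 0.1011]
tool_rot: [-0.0, 0.124, 0.992, -0.0]
contact_force: [1.3, 2.2, -12.0]
gripper_width: 0.403
grasp_force: 35.7
```

Call:
{"api": "move_arm", "payload": {"commands": [[[0, 0, -0.0005, 0, 0, 0, 0.03], [0, 0, 0, 0, 0, 0, 0.03]]]}}

```text
t: 7.0
eef_pos: [0.5123, 0.0174, 0.1016]
tool_rot: [-0.0, 0.124, 0.992, 0.0]
contact_force: [1.2, 1.9, -11.5]
gripper_width: 0.411
grasp_force: 35.7
```

Call:
{"api": "move_arm", "payload": {"commands": [[[0, 0, -0.0005, 0, 0, 0, 0.03], [0, 0, 0, 0, 0, 0, 0.03]]]}}

```text
t: 7.25
eef_pos: [0.5122, 0.0174, 0.1021]
tool_rot: [-0.0, 0.124, 0.992, 0.0]
contact_force: [1.4, 1.7, -11.4]
gripper_width: 0.411
grasp_force: 35.7
```

Call:
{"api": "move_arm", "payload": {"commands": [[[0, 0, -0.0005, 0, 0, 0, 0.03], [0, 0, 0, 0, 0, 0, 0.03]]]}}

```text
t: 7.5
eef_pos: [0.5123, 0.0174, 0.1026]
tool_rot: [-0.0, 0.124, 0.992, 0.0]
contact_force: [0.5, 2.0, -11.2]
gripper_width: 0.414
grasp_force: 35.7
```

Call:
{"api": "move_arm", "payload": {"commands": [[[0, 0, -0.0005, 0, 0, 0, 0.03], [0, 0, 0, 0, 0, 0, 0.03]]]}}

```text
t: 7.75
eef_pos: [0.5123, 0.0174, 0.1031]
tool_rot: [-0.0, 0.124, 0.992, 0.0]
contact_force: [0.7, 1.6, -11.0]
gripper_width: 0.409
grasp_force: 35.7
```

Call:
{"api": "move_arm", "payload": {"commands": [[[0, 0, -0.0005, 0, 0, 0, 0.03], [0, 0, 0, 0, 0, 0, 0.03]]]}}

```text
t: 8.0
eef_pos: [0.5123, 0.0174, 0.1036]
tool_rot: [-0.0, 0.124, 0.992, 0.0]
contact_force: [1.1, 2.1, -10.3]
gripper_width: 0.411
grasp_force: 35.7
```

Call:
{"api": "move_arm", "payload": {"commands": [[[0, 0, -0.0005, 0, 0, 0, 0.03], [0, 0, 0, 0, 0, 0, 0.03]]]}}

```text
t: 8.25
eef_pos: [0.5123, 0.0174, 0.1041]
tool_rot: [-0.0, 0.124, 0.992, 0.0]
contact_force: [1.5, 0.6, -12.2]
gripper_width: 0.407
grasp_force: 35.6
```

Call:
{"api": "move_arm", "payload": {"commands": [[[0, 0, -0.0005, 0, 0, 0, 0.03], [0, 0, 0, 0, 0, 0, 0.03]]]}}

```text
t: 8.5
eef_pos: [0.5123, 0.0174, 0.1046]
tool_rot: [-0.0, 0.124, 0.992, 0.0]
contact_force: [1.7, 2.8, -11.9]
gripper_width: 0.407
grasp_force: 35.6
```

Call:
{"api": "move_arm", "payload": {"commands": [[[0, 0, -0.0005, 0, 0, 0, 0.03], [0, 0, 0, 0, 0, 0, 0.03]]]}}

```text
t: 8.75
eef_pos: [0.5123, 0.0174, 0.1051]
tool_rot: [-0.0, 0.124, 0.992, -0.0]
contact_force: [0.6, 1.6, -11.4]
gripper_width: 0.41
grasp_force: 35.6
```

Call:
{"api": "move_arm", "payload": {"commands": [[[0, 0, -0.0005, 0, 0, 0, 0.03], [0, 0, 0, 0, 0, 0, 0.03]]]}}

```text
t: 9.0
eef_pos: [0.5123, 0.0174, 0.1056]
tool_rot: [-0.0, 0.124, 0.992, 0.0]
contact_force: [1.9, 2.3, -11.2]
gripper_width: 0.411
grasp_force: 35.6
```

Call:
{"api": "move_arm", "payload": {"commands": [[[0, 0, -0.0004, 0, 0, 0, 0.03], [0, 0, 0, 0, 0, 0, 0.03]]]}}

```text
t: 9.25
eef_pos: [0.5123, 0.0174, 0.106]
tool_rot: [-0.0, 0.124, 0.992, 0.0]
contact_force: [1.3, 2.5, -11.6]
gripper_width: 0.411
grasp_force: 35.6
```

```bash

python3 -c "
from h import *
to(.513,.0177,.085,75.8)
a=shot('scene')
cv2.imwrite('pics/c4.png',cv2.resize(a[170:290,210:330],None,fx=4.5,fy=4.5,interpolation=cv2.INTER_CUBIC))"
```

```text
t 9.25 pos [0.5123 0.0174 0.106 ] shift [-0.0006  0.0005  0.021 ] ty 75.8 tilt [-0.  0.] q [-0.47  0.4   0.38  2.07 -0.22  0.71  1.38] F [  1.3   2.5 -11.6] T [ 0.46 -0.21  0.05] w 35.1 g 35.6
rz 0.0
```

View pics/c4.png

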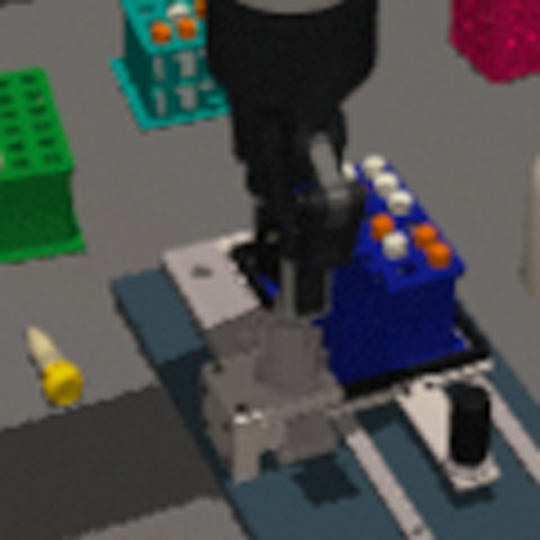

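The gripper has risen about 21.5 mm with the knob inside and the sleeve showing below at crop (290,350). The force is still only the spring, so I'll continue to the stop, which is at most 23.7 mm.

Call:
{"api": "move_arm", "payload": {"commands": [[[0, 0, -0.0005, 0, 0, 0, 0.03], [0, 0, 0, 0, 0, 0, 0.03]]]}}

```text
t: 9.55
eef_pos: [0.5121, 0.0174, 0.1062]
tool_rot: [-0.0, 0.124, 0.992, -0.0]
contact_force: [2.1, 1.7, -15.7]
gripper_width: 0.408
grasp_force: 35.2
```

Call:
{"api": "move_arm", "payload": {"commands": [[[0, 0, -0.0004, 0, 0, 0, 0.03], [0, 0, 0, 0, 0, 0, 0.03]]]}}

```text
t: 9.8
eef_pos: [0.512, 0.0174, 0.1063]
tool_rot: [-0.0, 0.124, 0.992, -0.0]
contact_force: [3.7, 1.9, -24.5]
gripper_width: 0.413
grasp_force: 34.7
```

Call:
{"api": "move_arm", "payload": {"commands": [[[0, 0, -0.0004, 0, 0, 0, 0.03], [0, 0, 0, 0, 0, 0, 0.03]]]}}

```text
t: 10.05
eef_pos: [0.5119, 0.0174, 0.1065]
tool_rot: [-0.0, 0.124, 0.992, -0.0]
contact_force: [5.3, 1.6, -27.8]
gripper_width: 0.407
grasp_force: 34.2
```

The stop is felt at z about 0.1061, so I'll ease off about 1 mm below it.

Call:
{"api": "move_arm", "payload": {"commands": [[[0, 0, 0.0008, 0, 0, 0, 0.03], [0, 0, 0.0008, 0, 0, 0, 0.03], [0, 0, 0.0005, 0, 0, 0, 0.03], [0, 0, 0, 0, 0, 0, 0.03]]]}}

```text
t: 10.55
eef_pos: [0.5123, 0.0173, 0.1055]
tool_rot: [0.0, 0.124, 0.992, 0.0]
contact_force: [-0.3, 1.9, -11.5]
gripper_width: 0.408
grasp_force: 35.7
```

Call:
{"api": "move_arm", "payload": {"commands": [[[0, 0, 0.0004, 0, 0, 4, 0.03], [0, 0, 0, 0, 0, 4, 0.03], [0, 0, 0, 0, 0, 4, 0.03], [0, 0, 0, 0, 0, 4, 0.03], [0, 0, 0, 0, 0, 4, 0.03]]]}}

```text
t: 11.18
eef_pos: [0.5123, 0.0173, 0.105]
tool_rot: [0.0, 0.295, 0.955, 0.0]
contact_force: [0.2, 1.2, -12.2]
gripper_width: 0.411
grasp_force: 35.6
```

```bash

python3 -c "
from h import *
to(.5123,.0174,.105,75.8)"
```

```text
t 11.18 pos [0.5123 0.0173 0.105 ] shift [0.     0.0001 0.    ] ty 55.67 tilt [0.0001 0.0001] q [-0.54  0.41  0.47  2.08 -0.28  0.71  1.09] F [  0.2   1.2 -12.2] T [ 0.25 -0.01  0.01] w 35.1 g 35.6
rz -20.13
```

Turning freely with q7 decreasing, so I'll go on.

Call:
{"api": "move_arm", "payload": {"commands": [[[0, 0, 0, 0, 0, 4, 0.03], [0, 0, 0, 0, 0, 4, 0.03], [0, 0, 0, 0, 0, 4, 0.03], [0, 0, 0, 0, 0, 4, 0.03], [0, 0, 0, 0, 0, 4, 0.03], [0, 0, 0, 0, 0, 4, 0.03], [0, 0, 0, 0, 0, 4, 0.03], [0, 0, 0, 0, 0, 2, 0.03]]]}}

```text
t: 12.18
eef_pos: [0.5123, 0.0174, 0.105]
tool_rot: [-0.0, 0.532, 0.847, 0.0]
contact_force: [0.8, 0.2, -10.6]
gripper_width: 0.402
grasp_force: 35.7
```

```bash

python3 -c "
from h import *
to(.5123,.0174,.105,75.8)"
```

```text
t 12.18 pos [0.5123 0.0174 0.105 ] shift [0.     0.0001 0.    ] ty 25.74 tilt [0.     0.0001] q [-0.64  0.44  0.61  2.08 -0.38  0.73  0.66] F [  0.8   0.2 -10.6] T [0.12 0.04 0.01] w 34.3 g 35.7
rz -50.06
```

Call:
{"api": "move_arm", "payload": {"commands": [[[0, 0, 0, 0, 0, 2, 0.03], [0, 0, 0, 0, 0, 2, 0.03], [0, 0, 0, 0, 0, 1.5, 0.03]]]}}

```text
t: 12.55
eef_pos: [0.5122, 0.0174, 0.1048]
tool_rot: [-0.0, 0.572, 0.82, -0.0]
contact_force: [-0.6, 1.3, -11.9]
gripper_width: 0.409
grasp_force: 35.7
```

```bash
cat > q.py <<'E'
from h import *
o=bot.get_obs();w=o['tool_rot'];ty=np.degrees(np.arctan2(w[2]**2-w[1]**2,2*w[1]*w[2]))
print('turn',round(75.8-float(ty),2),'Tz',round(float(o['torque'][2]),3),'F',o['contact_force'].round(1),'z',o['eef_pos'][2].round(4))
E
python3 q.py
```

```text
turn 55.59 Tz -0.016 F [ -0.6   1.3 -11.9] z 0.1048
```

Call:
{"api": "move_arm", "payload": {"commands": [[[0, 0, 0, 0, 0, 1.5, 0.03], [0, 0, 0, 0, 0, 1.5, 0.03]]]}}

```text
t: 12.8
eef_pos: [0.5122, 0.0174, 0.1048]
tool_rot: [-0.0, 0.593, 0.805, -0.0]
contact_force: [0.1, 1.3, -11.9]
gripper_width: 0.408
grasp_force: 35.7
```

```bash
python3 q.py
```

```text
turn 58.59 Tz -0.018 F [  0.1   1.3 -11.9] z 0.1048
```

Call:
{"api": "move_arm", "payload": {"commands": [[[0, 0, 0, 0, 0, 1.5, 0.03], [0, 0, 0, 0, 0, 1.5, 0.03]]]}}

```text
t: 13.05
eef_pos: [0.5122, 0.0174, 0.1048]
tool_rot: [-0.0, 0.614, 0.789, -0.0]
contact_force: [0.5, 1.6, -10.6]
gripper_width: 0.407
grasp_force: 35.7
```

```bash
python3 q.py
```

```text
turn 61.6 Tz 0.011 F [  0.5   1.6 -10.6] z 0.1048
```

Call:
{"api": "move_arm", "payload": {"commands": [[[0, 0, 0, 0, 0, 1.5, 0.03], [0, 0, 0, 0, 0, 1.5, 0.03]]]}}

```text
t: 13.3
eef_pos: [0.5122, 0.0174, 0.1048]
tool_rot: [-0.0, 0.635, 0.773, -0.0]
contact_force: [0.1, 1.1, -11.2]
gripper_width: 0.41
grasp_force: 35.7
```

```bash
python3 q.py
```

```text
turn 64.6 Tz -0.009 F [  0.1   1.1 -11.2] z 0.1048
```

Call:
{"api": "move_arm", "payload": {"commands": [[[0, 0, 0, 0, 0, 1.5, 0.03], [0, 0, 0, 0, 0, 1.5, 0.03]]]}}

```text
t: 13.55
eef_pos: [0.5122, 0.0174, 0.1048]
tool_rot: [-0.0, 0.655, 0.756, -0.0]
contact_force: [-0.0, 1.0, -12.0]
gripper_width: 0.409
grasp_force: 35.7
```

```bash
python3 q.py
```

```text
turn 67.6 Tz 0.047 F [ -0.   1. -12.] z 0.1048
```

Call:
{"api": "move_arm", "payload": {"commands": [[[0, 0, 0, 0, 0, 1.5, 0.03], [0, 0, 0, 0, 0, 1.5, 0.03]]]}}

```text
t: 13.8
eef_pos: [0.5122, 0.0174, 0.1048]
tool_rot: [-0.0, 0.674, 0.738, -0.0]
contact_force: [-0.1, 0.4, -12.1]
gripper_width: 0.411
grasp_force: 35.7
```

```bash
python3 q.py
```

```text
turn 70.6 Tz 0.056 F [ -0.1   0.4 -12.1] z 0.1048
```

Call:
{"api": "move_arm", "payload": {"commands": [[[0, 0, 0, 0, 0, 1, 0.03], [0, 0, 0, 0, 0, 1, 0.03]]]}}

```text
t: 14.05
eef_pos: [0.5122, 0.0174, 0.1048]
tool_rot: [-0.0, 0.687, 0.727, -0.0]
contact_force: [-0.5, 0.8, -10.7]
gripper_width: 0.41
grasp_force: 35.7
```

```bash
python3 q.py
```

```text
turn 72.56 Tz 0.008 F [ -0.5   0.8 -10.7] z 0.1048
```

Call:
{"api": "move_arm", "payload": {"commands": [[[0, 0, 0, 0, 0, 1, 0.03], [0, 0, 0, 0, 0, 1, 0.03]]]}}

```text
t: 14.3
eef_pos: [0.5122, 0.0174, 0.1048]
tool_rot: [-0.0, 0.699, 0.715, -0.0]
contact_force: [-0.6, 0.5, -10.9]
gripper_width: 0.41
grasp_force: 35.6
```

```bash
python3 q.py
```

```text
turn 74.53 Tz 0.252 F [ -0.6   0.5 -10.9] z 0.1048
```

Call:
{"api": "move_arm", "payload": {"commands": [[[0, 0, 0, 0, 0, 1, 0.03], [0, 0, 0, 0, 0, 1, 0.03]]]}}

```text
t: 14.55
eef_pos: [0.5123, 0.0174, 0.1048]
tool_rot: [0.0, 0.711, 0.703, -0.0]
contact_force: [-0.4, -0.5, -12.2]
gripper_width: 0.412
grasp_force: 35.6
```

```bash
python3 q.py
```

```text
turn 76.49 Tz 0.717 F [ -0.4  -0.5 -12.2] z 0.1048
```

The wall is felt at about 73.5°. I'll back off to about 71.5° and lower into the notch.

Call:
{"api": "move_arm", "payload": {"commands": [[[0, 0, 0, 0, 0, -2.5, 0.03], [0, 0, 0, 0, 0, -2.5, 0.03], [0, 0, 0.0007, 0, 0, 0, 0.03], [0, 0, 0.0007, 0, 0, 0, 0.03], [0, 0, 0, 0, 0, 0, 0.03]]]}}

```text
t: 15.18
eef_pos: [0.5123, 0.0174, 0.1033]
tool_rot: [-0.0, 0.68, 0.733, -0.0]
contact_force: [-0.6, 0.9, -11.6]
gripper_width: 0.408
grasp_force: 35.6
```

```bash
python3 q.py
```

```text
turn 71.52 Tz -0.004 F [ -0.6   0.9 -11.6] z 0.1033
```

Call:
{"api": "move_arm", "payload": {"commands": [[[0, 0, 0.0006, 0, 0, 0, 0.03], [0, 0, 0.0006, 0, 0, 0, 0.03], [0, 0, 0.0003, 0, 0, 0, 0.03], [0, 0, 0, 0, 0, 0, 0.03]]]}}

```text
t: 15.68
eef_pos: [0.5123, 0.0174, 0.1019]
tool_rot: [0.0, 0.68, 0.733, -0.0]
contact_force: [-0.6, 0.8, -12.1]
gripper_width: 0.411
grasp_force: 35.6
```

```bash
python3 q.py
```

```text
turn 71.5 Tz 0.027 F [ -0.6   0.8 -12.1] z 0.1019
```

Call:
{"api": "move_arm", "payload": {"commands": [[[0, 0, 0.0005, 0, 0, 0, 0.03], [0, 0, 0.0004, 0, 0, 0, 0.03], [0, 0, 0, 0, 0, 0, 0.03]]]}}

```text
t: 16.05
eef_pos: [0.5123, 0.0174, 0.101]
tool_rot: [-0.0, 0.68, 0.733, -0.0]
contact_force: [-0.9, 0.7, -11.2]
gripper_width: 0.412
grasp_force: 35.7
```

```bash
python3 q.py
```

```text
turn 71.5 Tz 0.042 F [ -0.9   0.7 -11.2] z 0.101
```

Call:
{"api": "move_arm", "payload": {"commands": [[[0, 0, 0.0004, 0, 0, 0, 0.03], [0, 0, 0, 0, 0, 0, 0.03]]]}}

```text
t: 16.3
eef_pos: [0.5123, 0.0174, 0.1006]
tool_rot: [-0.0, 0.68, 0.733, -0.0]
contact_force: [-0.6, 0.3, -10.8]
gripper_width: 0.412
grasp_force: 35.7
```

Call:
{"api": "move_arm", "payload": {"commands": [[[0, 0, 0.0004, 0, 0, 0, 0.03], [0, 0, 0, 0, 0, 0, 0.03]]]}}

```text
t: 16.55
eef_pos: [0.5123, 0.0174, 0.1003]
tool_rot: [-0.0, 0.68, 0.733, 0.0]
contact_force: [-1.7, 0.8, -6.7]
gripper_width: 0.406
grasp_force: 36.1
```

Call:
{"api": "move_arm", "payload": {"commands": [[[0, 0, 0.0004, 0, 0, 0, 0.03], [0, 0, 0, 0, 0, 0, 0.03]]]}}

```text
t: 16.8
eef_pos: [0.5124, 0.0174, 0.1002]
tool_rot: [-0.0, 0.68, 0.733, 0.0]
contact_force: [-4.2, 1.5, 0.3]
gripper_width: 0.412
grasp_force: 36.6
```

Seated in the notch at z 0.1003, exactly as predicted (3.5 mm below the free point). Letting go and rising.

Call:
{"api": "move_arm", "payload": {"commands": [[[0, 0, 0, 0, 0, 0, 0.045], [0, 0, 0, 0, 0, 0, 0.06], [0, 0, 0, 0, 0, 0, 0.06], [0, 0, -0.03, 0, 0, 0, 0.06], [0, 0, -0.04, 0, 0, 0, 0.06], [0, 0, 0, 0, 0, -9.5, 0.06], [0, 0, 0, 0, 0, -9.5, 0.06], [0, 0, 0, 0, 0, -9.5, 0.06], [0, 0, 0, 0, 0, -9.5, 0.06], [0, 0, 0, 0, 0, -9.5, 0.06], [0, 0, 0, 0, 0, -9.5, 0.06], [0, 0, 0, 0, 0, -9.5, 0.06], [0, 0, 0, 0, 0, -9.5, 0.06], [0, 0, 0, 0, 0, 0, 0.06]]]}}

```text
t: 18.55
eef_pos: [0.5126, 0.0172, 0.17]
tool_rot: [0.0, 0.086, 0.996, 0.0]
contact_force: [-0.4, 0.2, 0.0]
gripper_width: 0.697
grasp_force: 0.0
```

```bash
python3 -c "
from h import *
to(.562,-.0585,.042,80.45)
a=shot('scene');b=shot('top')
cv2.imwrite('pics/c5.png',np.hstack([cv2.resize(a[170:290,230:350],None,fx=3.3,fy=3.3),cv2.resize(b[150:270,280:400],None,fx=3.3,fy=3.3)]))"
```

```text
t 18.55 pos [0.5126 0.0172 0.17  ] shift [-0.0615 -0.0662  0.128 ] ty 80.19 tilt [0.0007 0.0003] q [-0.56  0.3   0.48  2.03 -0.19  0.85  1.43] F [-0.4  0.2  0. ] T [ 0.03 -0.02 -0.03] w 59.5 g 0.0
rz -0.26
```

View pics/c5.png

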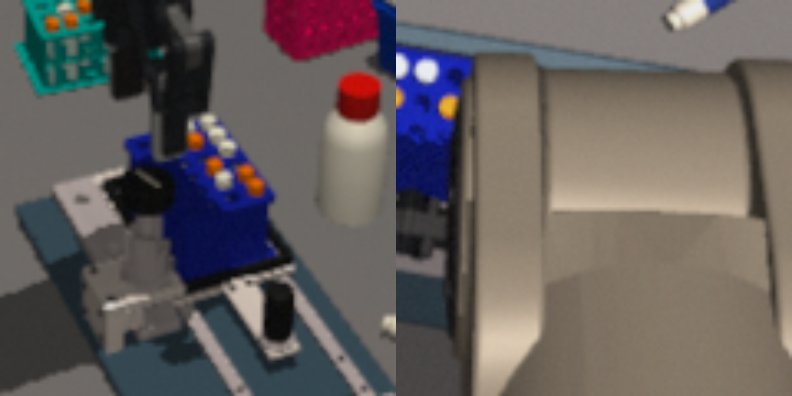

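The knob stays up by itself at crop (140,190), with its line turned. The handle post is at crop (278,310), so I'm moving there.

Call:
{"api": "move_arm", "payload": {"commands": [[[-0.031, -0.033, 0, 0, 0, 0, 0.06], [-0.0305, -0.033, 0, 0, 0, 0, 0.06], [0, 0, 0.035, 0, 0, 0, 0.06], [0, 0, 0.035, 0, 0, 0, 0.06], [0, 0, 0.03, 0, 0, 0, 0.055], [0, 0, 0.018, 0, 0, 0, 0.055], [0, 0, 0.01, 0, 0, 0, 0.055], [0, 0, 0, 0, 0, 0, 0.055]]], "squeeze": 20}}

```text
t: 19.65
eef_pos: [0.5619, -0.0581, 0.0417]
tool_rot: [-0.0, 0.085, 0.996, -0.0]
contact_force: [-1.1, 1.1, -0.5]
gripper_width: 0.644
grasp_force: 0.0
```

```bash
python3 -c "
from h import *
to(.562,-.0585,.042,80.45)
a=shot('scene')
cv2.imwrite('pics/c6.png',cv2.resize(a[200:320,250:370],None,fx=4.5,fy=4.5))"
```

```text
t 19.65 pos [ 0.5619 -0.0581  0.0417] shift [-0.0002 -0.0004 -0.0003] ty 80.27 tilt [-0.0002 -0.0001] q [-0.31  0.58  0.4   1.98 -0.36  0.65  1.72] F [-1.1  1.1 -0.5] T [-0.01  0.01 -0.02] w 55.0 g 0.0
rz -0.18
```

View pics/c6.png

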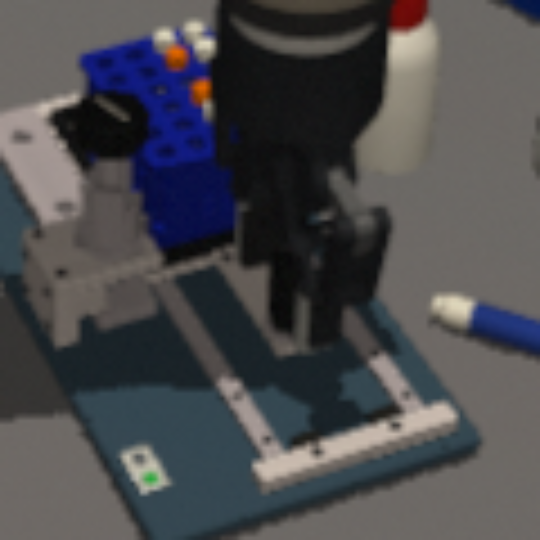

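The fingers stand either side of the post around crop (300,290), so I'll close gently.

Call:
{"api": "move_arm", "payload": {"commands": [[[0, 0, 0, 0, 0, 0, 0.045], [0, 0, 0, 0, 0, 0, 0.035], [0, 0, 0, 0, 0, 0, 0.028], [0, 0, 0, 0, 0, 0, 0.024], [0, 0, 0, 0, 0, 0, 0.016], [0, 0, 0, 0, 0, 0, 0.014], [0, 0, 0, 0, 0, 0, 0.014]]], "squeeze": 20}}

```text
t: 20.58
eef_pos: [0.5619, -0.0582, 0.042]
tool_rot: [0.0, 0.085, 0.996, -0.0]
contact_force: [-2.1, -1.7, 3.7]
gripper_width: 0.225
grasp_force: 20.4
```

```bash
python3 -c "
from h import *
to(.562,-.0585,.042,80.45)"
```

```text
t 20.57 pos [ 0.5619 -0.0582  0.042 ] shift [-0.0002 -0.0003 -0.    ] ty 80.29 tilt [ 0.0001 -0.0001] q [-0.31  0.58  0.4   1.98 -0.36  0.65  1.72] F [-2.1 -1.7  3.7] T [-0.21  0.29  0.01] w 19.2 g 20.4
rz -0.16
```

Call:
{"api": "move_arm", "payload": {"commands": [[[0, -0.001, 0, 0, 0, 0, 0.014], [0, -0.002, 0, 0, 0, 0, 0.014], [0, -0.004, 0, 0, 0, 0, 0.014], [0, -0.005, 0, 0, 0, 0, 0.014], [0, -0.005, 0, 0, 0, 0, 0.014], [0, -0.005, 0, 0, 0, 0, 0.014]]]}}

```text
t: 21.32
eef_pos: [0.5583, -0.0789, 0.0419]
tool_rot: [0.0, 0.084, 0.996, 0.001]
contact_force: [-1.6, 2.5, 5.9]
gripper_width: 0.225
grasp_force: 20.6
```

Call:
{"api": "move_arm", "payload": {"commands": [[[0, -0.005, 0, 0, 0, 0, 0.014], [0, -0.006, 0, 0, 0, 0, 0.014], [0, -0.006, 0, 0, 0, 0, 0.014], [0, -0.006, 0, 0, 0, 0, 0.014], [0, -0.006, 0, 0, 0, 0, 0.014], [0, -0.006, 0, 0, 0, 0, 0.014], [0, -0.006, 0, 0, 0, 0, 0.014], [0, -0.006, 0, 0, 0, 0, 0.014], [0, -0.005, 0, 0, 0, 0, 0.014]]]}}

```text
t: 22.45
eef_pos: [0.5495, -0.1303, 0.0419]
tool_rot: [-0.0, 0.084, 0.996, 0.001]
contact_force: [-1.3, 0.9, 6.3]
gripper_width: 0.225
grasp_force: 20.6
```

```bash
python3 -c "
from h import *
to(.5618,-.0582,.042,80.45)"
```

```text
t 22.45 pos [ 0.5495 -0.1303  0.0419] shift [-0.      0.0732  0.    ] ty 80.34 tilt [0.    0.001] q [-0.18  0.58  0.39  1.98 -0.36  0.65  1.85] F [-1.3  0.9  6.3] T [ 0.4   0.27 -0.02] w 19.2 g 20.6
rz -0.11
```

Call:
{"api": "move_arm", "payload": {"commands": [[[0, -0.005, 0, 0, 0, 0, 0.014], [0, -0.005, 0, 0, 0, 0, 0.014], [0, -0.005, 0, 0, 0, 0, 0.014], [0, -0.005, 0, 0, 0, 0, 0.014], [0, -0.005, 0, 0, 0, 0, 0.014], [0, -0.005, 0, 0, 0, 0, 0.014], [0, -0.003, 0, 0, 0, 0, 0.014], [0, -0.002, 0, 0, 0, 0, 0.014], [0, -0.0015, 0, 0, 0, 0, 0.014], [0, -0.001, 0, 0, 0, 0, 0.014], [0, -0.001, 0, 0, 0, 0, 0.014], [0, -0.001, 0, 0, 0, 0, 0.014], [0, -0.001, 0, 0, 0, 0, 0.014], [0, -0.001, 0, 0, 0, 0, 0.014]]]}}

```text
t: 24.2
eef_pos: [0.5425, -0.1712, 0.042]
tool_rot: [-0.0, 0.084, 0.996, 0.0]
contact_force: [-0.6, 2.8, 6.4]
gripper_width: 0.226
grasp_force: 20.7
```

Call:
{"api": "move_arm", "payload": {"commands": [[[0, -0.001, 0, 0, 0, 0, 0.014], [0, -0.001, 0, 0, 0, 0, 0.014], [0, -0.0005, 0, 0, 0, 0, 0.014], [0, 0, 0, 0, 0, 0, 0.014]]]}}

```text
t: 24.7
eef_pos: [0.542, -0.1738, 0.0419]
tool_rot: [-0.0, 0.084, 0.996, 0.0]
contact_force: [-1.8, 2.7, 5.6]
gripper_width: 0.228
grasp_force: 20.7
```

```bash
python3 -c "
from h import *
to(.5618,-.0582,.042,80.45)"
```

```text
t 24.7 pos [ 0.542  -0.1738  0.0419] shift [-1.000e-04  1.172e-01  0.000e+00] ty 80.33 tilt [-0.      0.0009] q [-0.09  0.59  0.39  1.97 -0.35  0.65  1.92] F [-1.8  2.7  5.6] T [ 0.31  0.29 -0.07] w 19.4 g 20.7
rz -0.12
```

At 117.2 mm, I'll take fine steps.

Call:
{"api": "move_arm", "payload": {"commands": [[[0, -0.0005, 0, 0, 0, 0, 0.014], [0, -0.0005, 0, 0, 0, 0, 0.014], [0, -0.0005, 0, 0, 0, 0, 0.014]]]}}

```text
t: 25.08
eef_pos: [0.5418, -0.1752, 0.0419]
tool_rot: [-0.0, 0.084, 0.996, 0.0]
contact_force: [-2.8, 2.7, 5.4]
gripper_width: 0.227
grasp_force: 20.7
```

Call:
{"api": "move_arm", "payload": {"commands": [[[0, -0.0005, 0, 0, 0, 0, 0.014], [0, 0, 0, 0, 0, 0, 0.014]]]}}

```text
t: 25.32
eef_pos: [0.5417, -0.1757, 0.042]
tool_rot: [-0.0, 0.084, 0.996, 0.0]
contact_force: [-0.5, 1.9, 5.6]
gripper_width: 0.224
grasp_force: 20.7
```

Call:
{"api": "move_arm", "payload": {"commands": [[[0, -0.0005, 0, 0, 0, 0, 0.014], [0, 0, 0, 0, 0, 0, 0.014]]]}}

```text
t: 25.58
eef_pos: [0.5416, -0.1762, 0.0419]
tool_rot: [-0.0, 0.084, 0.996, 0.0]
contact_force: [-0.4, 2.7, 5.3]
gripper_width: 0.227
grasp_force: 20.7
```

Call:
{"api": "move_arm", "payload": {"commands": [[[0, -0.0005, 0, 0, 0, 0, 0.014], [0, 0, 0, 0, 0, 0, 0.014]]]}}

```text
t: 25.82
eef_pos: [0.5415, -0.1767, 0.0419]
tool_rot: [-0.0, 0.084, 0.996, 0.0]
contact_force: [-1.8, 2.0, 5.7]
gripper_width: 0.227
grasp_force: 20.7
```

Call:
{"api": "move_arm", "payload": {"commands": [[[0, -0.0005, 0, 0, 0, 0, 0.014], [0, 0, 0, 0, 0, 0, 0.014]]]}}

```text
t: 26.08
eef_pos: [0.5414, -0.1772, 0.0419]
tool_rot: [-0.0, 0.084, 0.996, 0.0]
contact_force: [-1.2, 1.7, 5.9]
gripper_width: 0.226
grasp_force: 20.7
```

Call:
{"api": "move_arm", "payload": {"commands": [[[0, -0.0004, 0, 0, 0, 0, 0.014], [0, 0, 0, 0, 0, 0, 0.014]]]}}

```text
t: 26.32
eef_pos: [0.5414, -0.1775, 0.0419]
tool_rot: [-0.0, 0.084, 0.996, 0.0]
contact_force: [-1.2, 1.9, 5.7]
gripper_width: 0.226
grasp_force: 20.7
```

```bash
python3 -c "
from h import *
to(.5618,-.0582,.042,80.45)"
```

```text
t 26.32 pos [ 0.5414 -0.1775  0.0419] shift [-1.000e-04  1.211e-01  0.000e+00] ty 80.33 tilt [-0.0001  0.0009] q [-0.09  0.59  0.39  1.97 -0.35  0.65  1.93] F [-1.2  1.9  5.7] T [0.36 0.3  0.  ] w 19.3 g 20.7
rz -0.12
```

Call:
{"api": "move_arm", "payload": {"commands": [[[0, -0.0004, 0, 0, 0, 0, 0.014], [0, 0, 0, 0, 0, 0, 0.014]]]}}

```text
t: 26.58
eef_pos: [0.5413, -0.178, 0.042]
tool_rot: [-0.0, 0.084, 0.996, 0.0]
contact_force: [-1.0, 2.4, 6.0]
gripper_width: 0.229
grasp_force: 20.7
```

Call:
{"api": "move_arm", "payload": {"commands": [[[0, -0.0004, 0, 0, 0, 0, 0.014], [0, 0, 0, 0, 0, 0, 0.014]]]}}

```text
t: 26.82
eef_pos: [0.5413, -0.1781, 0.0419]
tool_rot: [-0.0, 0.084, 0.996, 0.001]
contact_force: [-0.5, 2.1, 6.1]
gripper_width: 0.223
grasp_force: 20.7
```

Call:
{"api": "move_arm", "payload": {"commands": [[[0, -0.0004, 0, 0, 0, 0, 0.014], [0, 0, 0, 0, 0, 0, 0.014]]]}}

```text
t: 27.08
eef_pos: [0.5413, -0.1782, 0.042]
tool_rot: [-0.0, 0.084, 0.996, 0.001]
contact_force: [-0.3, 3.9, 6.2]
gripper_width: 0.23
grasp_force: 20.8
```

Call:
{"api": "move_arm", "payload": {"commands": [[[0, -0.0004, 0, 0, 0, 0, 0.014], [0, 0, 0, 0, 0, 0, 0.014]]]}}

```text
t: 27.32
eef_pos: [0.5413, -0.1782, 0.0419]
tool_rot: [-0.0, 0.084, 0.996, 0.001]
contact_force: [-1.4, 3.2, 6.6]
gripper_width: 0.227
grasp_force: 20.8
```

```bash
python3 -c "
from h import *
to(.5618,-.0582,.042,80.45)"
```

```text
t 27.32 pos [ 0.5413 -0.1782  0.0419] shift [-1.000e-04  1.217e-01  2.000e-04] ty 80.36 tilt [-0.0001  0.002 ] q [-0.09  0.59  0.39  1.97 -0.35  0.65  1.93] F [-1.4  3.2  6.6] T [ 0.77  0.29 -0.  ] w 19.4 g 20.8
rz -0.09
```

The carriage is on the buffers: position is frozen at −0.1782 and the tilt moment is rising. Relaxing, releasing and rising.

Call:
{"api": "move_arm", "payload": {"commands": [[[0, 0.0007, 0, 0, 0, 0, 0.014], [0, 0, 0, 0, 0, 0, 0.03], [0, 0, 0, 0, 0, 0, 0.045], [0, 0, 0, 0, 0, 0, 0.055], [0, 0, -0.02, 0, 0, 0, 0.055], [0, 0, -0.035, 0, 0, 0, 0.055], [0, 0, -0.04, 0, 0, 0, 0.055], [0, 0, -0.04, 0, 0, 0, 0.055], [0, 0, 0, 0, 0, 9.5, 0.055], [0, 0, 0, 0, 0, 9.5, 0.055], [0, 0, 0, 0, 0, 9.5, 0.055], [0, 0, 0, 0, 0, 9.5, 0.055], [0, 0, 0, 0, 0, 9.5, 0.055], [0, 0, 0, 0, 0, 9.5, 0.055], [0, 0, 0, 0, 0, 9.5, 0.055], [0, 0, 0, 0, 0, 9.5, 0.055], [0, 0, 0, 0, 0, 0, 0.055]]]}}

```text
t: 29.45
eef_pos: [0.5413, -0.1791, 0.1777]
tool_rot: [0.0, 0.68, 0.734, 0.0]
contact_force: [-0.3, -0.1, 0.3]
gripper_width: 0.644
grasp_force: 0.0
```

```bash
python3 -c "
from h import *
to(.5123,.0174,.1003,4.3)
a=shot('scene');b=shot('top')
cv2.imwrite('pics/c7.png',np.hstack([cv2.resize(a[200:320,240:360],None,fx=3.3,fy=3.3),cv2.resize(b[140:260,290:410],None,fx=3.3,fy=3.3)]))"
```

```text
t 29.45 pos [ 0.5413 -0.1791  0.1777] shift [ 0.1981 -0.0139  0.0774] ty 4.38 tilt [ 0.0008 -0.0001] q [-0.41  0.47  0.83  1.9  -0.42  0.95  0.69] F [-0.3 -0.1  0.3] T [-0.04 -0.01 -0.05] w 55.0 g 0.0
rz 0.08
```

View pics/c7.png

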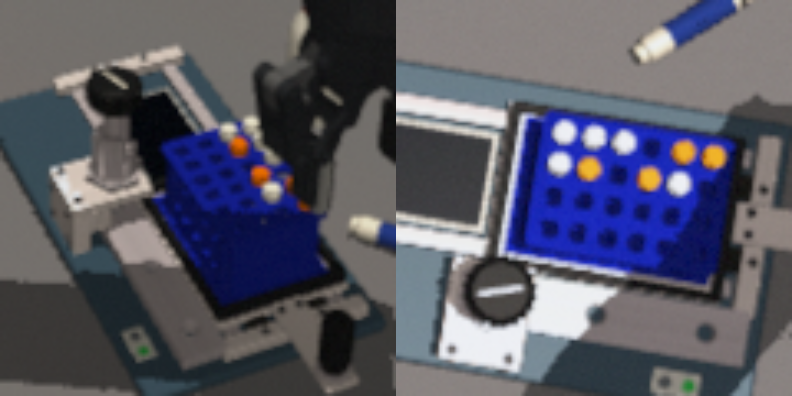

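The carriage is against the buffers at the right end, the rack is in its nest, and the knob still stays up at (500,292) in the right half. Back to the knob.

Call:
{"api": "move_arm", "payload": {"commands": [[[0.033, -0.0025, 0, 0, 0, 0, 0.055], [0.033, -0.0025, 0, 0, 0, 0, 0.055], [0.033, -0.0025, 0, 0, 0, 0, 0.055], [0.033, -0.0025, 0, 0, 0, 0, 0.055], [0.033, -0.0025, 0, 0, 0, 0, 0.055], [0.033, -0.0015, 0, 0, 0, 0, 0.055], [0, 0, 0, 0, 0, 0, 0.055], [0, 0, 0, 0, 0, 0, 0.055]]]}}

```text
t: 30.55
eef_pos: [0.5124, 0.0167, 0.1771]
tool_rot: [0.0, 0.68, 0.734, 0.0]
contact_force: [0.0, -0.6, -0.2]
gripper_width: 0.643
grasp_force: 0.0
```

```bash
python3 -c "
from h import *
to(.5123,.0174,.1003,4.3)"
```

```text
t 30.55 pos [0.5124 0.0167 0.1771] shift [ 0.0007 -0.0001  0.0768] ty 4.36 tilt [0.0005 0.0001] q [-0.85  0.37  0.87  2.04 -0.36  0.89  0.29] F [ 0.  -0.6 -0.2] T [-0.04 -0.02 -0.05] w 54.9 g 0.0
rz 0.06
```

Call:
{"api": "move_arm", "payload": {"commands": [[[0.0007, 0, 0.03, 0, 0, 0, 0.055], [0, 0, 0.03, 0, 0, 0, 0.055], [0, 0, 0.012, 0, 0, 0, 0.055], [0, 0, 0.0045, 0, 0, 0, 0.055], [0, 0, 0, 0, 0, 0, 0.048], [0, 0, 0, 0, 0, 0, 0.042], [0, 0, 0, 0, 0, 0, 0.03], [0, 0, 0, 0, 0, 0, 0.03], [0, 0, 0, 0, 0, 0, 0.03]]], "squeeze": 35}}

```text
t: 31.68
eef_pos: [0.5124, 0.0181, 0.1011]
tool_rot: [-0.0, 0.68, 0.733, 0.0]
contact_force: [-1.8, -1.1, 5.7]
gripper_width: 0.409
grasp_force: 34.3
```

```bash
python3 q.py; python3 -c "
from h import *
to(.5123,.0174,.1003,4.3)"
```

```text
turn 71.49 Tz 0.01 F [-1.8 -1.1  5.7] z 0.1011
t 31.68 pos [0.5124 0.0181 0.1011] shift [-0.0007 -0.0002  0.0008] ty 4.31 tilt [0.0006 0.0007] q [-0.75  0.49  0.76  2.09 -0.5   0.74  0.4 ] F [-1.8 -1.1  5.7] T [-0.02  0.34  0.01] w 34.9 g 34.3
rz 0.01
```

Call:
{"api": "move_arm", "payload": {"commands": [[[0, 0, -0.001, 0, 0, 0, 0.03], [0, 0, -0.001, 0, 0, 0, 0.03], [0, 0, -0.001, 0, 0, 0, 0.03], [0, 0, -0.001, 0, 0, 0, 0.03], [0, 0, -0.0006, 0, 0, 0, 0.03], [0, 0, 0, 0, 0, 0, 0.03]]]}}

```text
t: 32.42
eef_pos: [0.5122, 0.0181, 0.1049]
tool_rot: [-0.0, 0.68, 0.733, 0.0]
contact_force: [2.4, 0.7, -12.0]
gripper_width: 0.407
grasp_force: 36.1
```

```bash
python3 q.py
```

```text
turn 71.49 Tz 0.059 F [  2.4   0.7 -12. ] z 0.1049
```

Call:
{"api": "move_arm", "payload": {"commands": [[[0, 0, -0.0007, 0, 0, 0, 0.03], [0, 0, 0, 0, 0, 0, 0.03], [0, 0, 0, 0, 0, -2, 0.03], [0, 0, 0, 0, 0, -2, 0.03], [0, 0, 0, 0, 0, -2, 0.03]]]}}

```text
t: 33.05
eef_pos: [0.5122, 0.0181, 0.1056]
tool_rot: [-0.0, 0.64, 0.769, 0.0]
contact_force: [2.9, 0.7, -11.6]
gripper_width: 0.412
grasp_force: 36.1
```

```bash
python3 q.py
```

```text
turn 65.35 Tz 0.006 F [  2.9   0.7 -11.6] z 0.1056
```

Call:
{"api": "move_arm", "payload": {"commands": [[[0, 0, 0, 0, 0, -3, 0.03], [0, 0, 0, 0, 0, -3, 0.03], [0, 0, 0, 0, 0, -3, 0.03]]]}}

```text
t: 33.42
eef_pos: [0.5121, 0.0181, 0.1055]
tool_rot: [-0.0, 0.577, 0.816, -0.0]
contact_force: [2.7, 0.4, -11.0]
gripper_width: 0.412
grasp_force: 36.1
```

```bash
python3 q.py
```

```text
turn 56.33 Tz 0.012 F [  2.7   0.4 -11. ] z 0.1055
```

Free of the notch, so I'll turn the rest of the way back to about 0.

Call:
{"api": "move_arm", "payload": {"commands": [[[0, 0, 0, 0, 0, -4, 0.03], [0, 0, 0, 0, 0, -4, 0.03], [0, 0, 0, 0, 0, -4, 0.03], [0, 0, 0, 0, 0, -4, 0.03], [0, 0, 0, 0, 0, -4, 0.03], [0, 0, 0, 0, 0, -4, 0.03], [0, 0, 0, 0, 0, -4, 0.03], [0, 0, 0, 0, 0, -4, 0.03], [0, 0, 0, 0, 0, -4, 0.03]]]}}

```text
t: 34.55
eef_pos: [0.5118, 0.018, 0.1055]
tool_rot: [-0.0, 0.297, 0.955, -0.0]
contact_force: [2.1, 0.5, -10.8]
gripper_width: 0.41
grasp_force: 36.1
```

```bash
python3 q.py
```

```text
turn 20.31 Tz 0.009 F [  2.1   0.5 -10.8] z 0.1055
```

Call:
{"api": "move_arm", "payload": {"commands": [[[0, 0, 0, 0, 0, -4, 0.03], [0, 0, 0, 0, 0, -4, 0.03], [0, 0, 0, 0, 0, -4, 0.03], [0, 0, 0, 0, 0, -4, 0.03], [0, 0, 0, 0, 0, -4, 0.03], [0, 0, 0, 0, 0, 0, 0.03]]]}}

```text
t: 35.3
eef_pos: [0.5117, 0.0179, 0.1054]
tool_rot: [-0.001, 0.128, 0.992, -0.0]
contact_force: [0.9, 0.2, -11.9]
gripper_width: 0.411
grasp_force: 36.1
```

```bash
python3 q.py
```

```text
turn 0.5 Tz 0.018 F [  0.9   0.2 -11.9] z 0.1054
```

Call:
{"api": "move_arm", "payload": {"commands": [[[0, 0, 0.001, 0, 0, 0, 0.03], [0, 0, 0.001, 0, 0, 0, 0.03], [0, 0, 0.001, 0, 0, 0, 0.03], [0, 0, 0.001, 0, 0, 0, 0.03], [0, 0, 0, 0, 0, 0, 0.03]]]}}

```text
t: 35.92
eef_pos: [0.5119, 0.0179, 0.1014]
tool_rot: [-0.0, 0.128, 0.992, -0.0]
contact_force: [-0.1, -0.6, -11.0]
gripper_width: 0.411
grasp_force: 36.2
```

Call:
{"api": "move_arm", "payload": {"commands": [[[0, 0, 0.0015, 0, 0, 0, 0.03], [0, 0, 0.0015, 0, 0, 0, 0.03], [0, 0, 0.0015, 0, 0, 0, 0.03], [0, 0, 0.0015, 0, 0, 0, 0.03], [0, 0, 0.0015, 0, 0, 0, 0.03], [0, 0, 0.0015, 0, 0, 0, 0.03]]]}}

```text
t: 36.67
eef_pos: [0.5121, 0.0179, 0.0925]
tool_rot: [-0.0, 0.128, 0.992, -0.0]
contact_force: [-2.1, -0.6, -8.4]
gripper_width: 0.409
grasp_force: 36.4
```

```bash
python3 q.py
```

```text
turn 0.5 Tz 0.02 F [-2.1 -0.6 -8.4] z 0.0925
```

Call:
{"api": "move_arm", "payload": {"commands": [[[0, 0, 0.001, 0, 0, 0, 0.03], [0, 0, 0.001, 0, 0, 0, 0.03], [0, 0, 0, 0, 0, 0, 0.03]]]}}

```text
t: 37.05
eef_pos: [0.5121, 0.0179, 0.0905]
tool_rot: [-0.0, 0.128, 0.992, -0.0]
contact_force: [-2.6, -0.6, -10.2]
gripper_width: 0.409
grasp_force: 36.4
```

Call:
{"api": "move_arm", "payload": {"commands": [[[0, 0, 0.001, 0, 0, 0, 0.03], [0, 0, 0.001, 0, 0, 0, 0.03], [0, 0, 0, 0, 0, 0, 0.03]]]}}

```text
t: 37.42
eef_pos: [0.5122, 0.0179, 0.0885]
tool_rot: [-0.0, 0.128, 0.992, -0.0]
contact_force: [-3.0, -0.1, -9.5]
gripper_width: 0.415
grasp_force: 36.5
```

Call:
{"api": "move_arm", "payload": {"commands": [[[0, 0, 0.001, 0, 0, 0, 0.03], [0, 0, 0.0007, 0, 0, 0, 0.03], [0, 0, 0, 0, 0, 0, 0.03]]]}}

```text
t: 37.8
eef_pos: [0.5122, 0.018, 0.0868]
tool_rot: [-0.0, 0.128, 0.992, -0.0]
contact_force: [-3.3, -0.5, -8.5]
gripper_width: 0.411
grasp_force: 36.5
```

```bash
python3 q.py
```

```text
turn 0.5 Tz -0.008 F [-3.3 -0.5 -8.5] z 0.0868
```

Call:
{"api": "move_arm", "payload": {"commands": [[[0, 0, 0.0008, 0, 0, 0, 0.03], [0, 0, 0.0005, 0, 0, 0, 0.03], [0, 0, 0, 0, 0, 0, 0.03]]]}}

```text
t: 38.17
eef_pos: [0.5123, 0.018, 0.0857]
tool_rot: [-0.0, 0.128, 0.992, 0.0]
contact_force: [-3.6, -1.7, -6.0]
gripper_width: 0.41
grasp_force: 36.7
```

Call:
{"api": "move_arm", "payload": {"commands": [[[0, 0, 0.0004, 0, 0, 0, 0.03], [0, 0, 0, 0, 0, 0, 0.03]]]}}

```text
t: 38.42
eef_pos: [0.5124, 0.018, 0.0856]
tool_rot: [0.0, 0.128, 0.992, 0.0]
contact_force: [-4.6, -1.1, -0.2]
gripper_width: 0.405
grasp_force: 37.2
```

Call:
{"api": "move_arm", "payload": {"commands": [[[0, 0, 0.0003, 0, 0, 0, 0.03], [0, 0, 0, 0, 0, 0, 0.03]]]}}

```text
t: 38.67
eef_pos: [0.5126, 0.018, 0.0856]
tool_rot: [0.0, 0.128, 0.992, 0.0]
contact_force: [-6.1, -0.4, 3.3]
gripper_width: 0.411
grasp_force: 37.4
```

Bottomed at z 0.0856, which matches home. Releasing.

Call:
{"api": "move_arm", "payload": {"commands": [[[0, 0, -0.0003, 0, 0, 0, 0.045], [0, 0, 0, 0, 0, 0, 0.055], [0, 0, 0, 0, 0, 0, 0.06], [0, 0, -0.03, 0, 0, 0, 0.06], [0, 0, -0.05, 0, 0, 0, 0.06], [0, 0, -0.05, 0, 0, 0, 0.06], [0, 0.05, 0, 0, 0, 0, 0.06], [0, 0.06, 0, 0, 0, 0, 0.06], [0, 0.06, 0, 0, 0, 0, 0.06], [0, 0.06, 0, 0, 0, 0, 0.06], [0, 0, 0, 0, 0, 0, 0.06], [0, 0, 0, 0, 0, 0, 0.06]]]}}

```text
t: 40.17
eef_pos: [0.5707, 0.2401, 0.215]
tool_rot: [0.0, 0.128, 0.992, -0.0]
contact_force: [-1.2, -0.4, 0.9]
gripper_width: 0.705
grasp_force: 0.0
```

```bash
python3 -c "
from h import *
a=shot('scene');b=shot('top')
cv2.imwrite('pics/c8.png',np.hstack([cv2.resize(a[200:320,230:350],None,fx=3.3,fy=3.3),cv2.resize(b[140:260,290:410],None,fx=3.3,fy=3.3)]))"
```

```text
(no output)
```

View pics/c8.png

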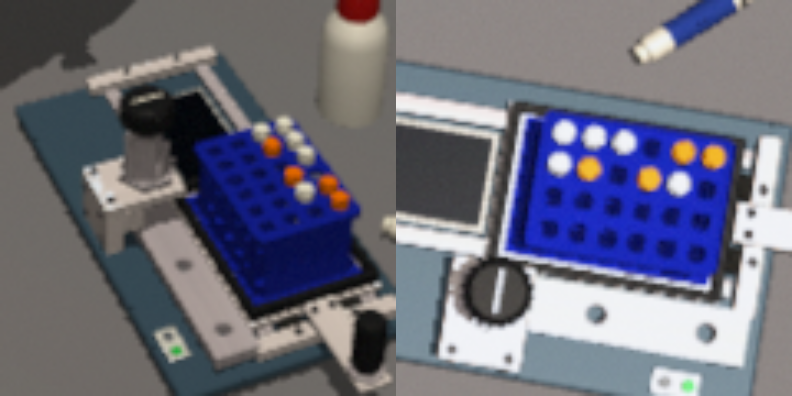

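The knob line in the scene view is back at about pixel (275,230), the same as at the start, against about 224 when raised. So the pin is home, the carriage is at the buffers and the rack is in its nest.

```bash
python3 -c "
from station import bot
print(bot.hand_in())"
```

```text
the job is handed in; nothing more can be done
None
```

I did the job as asked and in order, and handed it in at about 40 s of the 72 s: the carriage is locked at the unloading end against the buffers, with the lock knob back at its home height, the rack in its nest and the bystanders untouched.

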